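Get the shoe-care things out of the shoebox onto the swing leaf

TASK

First swing the lid of the black shoebox back past upright, so that it stays open by itself with nothing holding it; then push the walnut leaf round on its pin until it rests against its rubber stop. After that lift the pale blue shoe tree and the chrome shoe brush out of the box and lay them side by side on the leaf, right way up as they lay in the box (brush on its bristles), setting them down rather than dropping them. Leave the lid open and the leaf against its stop, and do not disturb the other things on the shelf.

Things in the scene. Friction and masses are not known exactly. Their poses are not given: they have to be found in the camera images.
- shoebox: Black plastic shoebox, fixed, 180 (x) x 300 (y) x 85 mm high, walls 5 mm; origin at the centre of its underside, x from front to hinge side, z up. Inner floor (grey liner) 30 mm above the shelf. Shoe tree and brush lie in it roughly along its x, one in each half (either way round), each about 70 mm from the middle.
- lid (a joint): Angle of the shoebox lid (rad): 0 shut, grows as it opens upward about the hinge along the far top edge of the box, open stop at 1.95. The lid is a 6 mm plate, 180 x 300 mm, about 0.25 kg, hinge almost free, no catch: it falls shut when let go below about 1.55 and falls open to the stop above that.
- lid_bar (a point): Middle of the lid's chrome pull bar: round, 12 mm thick, parallel to the hinge, 110 mm between its end arms, 42 mm out from the lid's front edge (free gap 36 mm) and 3 mm above the lid's underside; 222 mm from the hinge line, 88 mm above the shelf when shut. Axes turn with the lid (x towards the hinge, y along the bar).
- lid_hinge (a point): Middle of the lid's hinge line, 85 mm above the shelf, at the far top edge of the box; y axis along the hinge. Opening is a positive turn about +y.
- leaf (a joint): Angle of the walnut leaf about its upright pin (rad): grows counter-clockwise seen from above; starts between 0.1 and 0.6, and rests against the rubber stop at 1.57 (the end of its travel). It stays where it is left; about 1 N at 130 mm from the pin moves it.
- leaf_pin (a point): Centre of the pin on the leaf's top surface, 24 mm above the shelf. Axes turn with the leaf: x along it away from the pin, z up. Leaf: walnut board with two thin aluminium lines, 18 mm thick, from x = -20 to 180 mm, y = -90 to 90 mm, underside 6 mm above the shelf. Push its long edge at y = -90 mm towards +y to swing it to the stop. Pin head 22 mm across, 4 mm high.
- leaf_stop (a point): Top centre of the fixed black rubber stop post, 24 mm across, 36 mm high, which the leaf's edge at y = +90 mm meets 60 mm from the pin.
- leaf_middle (a point): The middle of the free landing area, on the top surface of the leaf, 95 mm from the pin along the leaf; same axes as the leaf. There is room for the two things lengthwise along the leaf, 45 mm to either side of this point.
- tree_center (a point): Centre, half-way up, of the pale blue plastic shoe tree, 130 mm long (x, toe at +x), 46 mm high, about 0.16 kg, z up. Grip it across y by its straight bridge, 24 mm wide and 6 to 40 mm above the underside, free from 35 mm behind this point to the point itself. Toe block ahead 52 mm wide, heel block behind 46 mm wide.
- brush_center (a point): Centre, half-way up, of the chrome shoe brush, 130 mm long (its x), 46 mm high, about 0.2 kg, bristles down. The chrome back, 44 mm wide (its y) with rounded edges, is the upper 22 mm; dark nylon bristles below, 36 mm wide. Grip the back across y. z up.
- dish: Bystander, to be left alone: a clear glass cufflink dish, 80 mm across, 26 mm high; origin at its underside.
- hanger: Bystander, to be left alone: a folded bamboo hanger, 200 mm long, lying flat, 16 mm high; origin at its underside.
- tin: Bystander, to be left alone: a red shoe-polish tin, 76 mm across, 28 mm high; origin at its underside.
- shoehorn: Bystander, to be left alone: a brass shoehorn, 185 mm long, 6 mm high, lying flat; origin at its underside.
- case: Bystander, to be left alone: a wooden spectacles case, 70 x 160 x 45 mm; origin at its underside.
- roller: Bystander, to be left alone: a lint roller lying down, 190 mm long, 44 mm high; origin at its underside.
- spray: Bystander, to be left alone: a green spray can standing up, 52 mm across, 160 mm high; origin at its underside.

How it is judged:
By the outcome, as a careful person would: the job done as asked, in the order asked, and still so for the second after the job is handed in, with the robot touching nothing.
It also fails if it takes over 72 s, if anything falls off the work surface, if the arm or the gripper's body presses on something with over 40 N, if the wrist force passes 120 N, or if a joint passes its speed limit or range.

ROBOT

A 7-joint arm with a two-finger parallel gripper is mounted at the origin on the work surface. World frame = base frame: x ahead of the robot, y to its left, z up, the work surface at z = 0. Lengths are in m, angles in degrees, forces in N, time in s.
With the tool pointing down it reaches from about 0.425 to 0.875 m from the base axis. Payload 4.7 kg.
Tool frame: the origin (TCP) lies on the mounting face of the last link; the fingertips stand tcp_to_tips ahead of it and the grasp point (between the pads) lies 164 mm ahead of it (tcp_to_tips is the distance from the TCP to the fingertips, in m); z points along the fingers, y is the line along which they close (so a half turn about z gives the same grasp; the last joint's range is limited). The gripper opens to 87 mm and grips with 3 to 60 N. Pads are 19 mm wide; open, the fingers measure 117 mm over their backs; the gripper's body (75 mm by 190 mm) begins 51 mm behind the grasp point.
Start: joints at [-68.749, 18.392, -4.016, 83.108, 1.295, 78.541, -3.26], TCP at [0.227, 0.609, 0.405] pointing down, gripper open.
Joint ranges: [-163.93, 163.93], [-17.29, 119.83], [-79.2, 71.16], [3.27, 140.29], [-89.18, 269.18], [5.43, 117.66], [-154.24, 154.24]. Speed limits (degrees/s): [147.25, 147.25, 180, 180, 180, 180, 180].

INTERFACE

Orientations are given as [roll, pitch, yaw] about the fixed x, y, z axes, in that order (R = Rz(yaw) Ry(pitch) Rx(roll)).
In Python, from cell import get_obs, read_camera, sign_off, tcp_to_tips gives the robot as it stands.
- The arm moves only by the tool drive_tool, never from a script. Its argument "rows" is one flat list of numbers, 7 for each row, row after row: the shift along the tool's x, y, z in m, then the turn, a rotation vector about the tool's x, y, z in rad, then the gripper command: -1 is shut, 1 is fully open, values between are in proportion. In form: [tx, ty, tz, rx, ry, rz, fingers, tx, ty, tz, rx, ry, rz, fingers, ...]. A call has 1 to 5 rows; each row shifts and turns the commanded pose from where the row before left it, along the tool's axes as they then stand; what a row does not reach is not made up. A row lasts 1/8 s, in which the tool goes at most 62.5 mm and 10.7 degrees, less where a joint would pass 70% of its speed; a pose out of reach is approached as far as the arm can. A call is refused whole if a number of a shift passes 0.0625 or a number of a turn 0.188, either way. A call with a gripper value outside its range is refused whole. The fingers move at their own pace and stop on an object; "grip_force" is the grip in N (left out, the last holds). Time passes only in rows, so rows that do not move let the fingers close. It gives the time, the measured TCP pose, the force, the opening and the grip force at its end, in the units of the state.
- get_obs(): the state, without advancing time (a new reading comes with each control period).
- read_camera(name): name is "scene" or "top" or "wrist"; returns a dict with "color" (384x512x3 uint8, blue, green, red), "fov_y" (degrees; the focal length in pixels is half the picture's height over the tangent of half this angle, whatever the lens; pixels are square), "cx", "cy" (the principal point, pixels), "k1" (the pictures are not rectified: a ray, as slopes to the right and down, at radius r is drawn at 1 + k1 r^2 times it, then the intrinsics apply), "cam_to_world" (4x4, takes a point from camera to world coordinates); the wrist camera has in their place "mount" (4x4, takes a point from camera to tool coordinates, whose origin is the TCP and whose axes are the flange's). Camera axes: x right, y up, looking along -z (the intrinsics and any distortion apply to the point x, -y, -z); pixel columns grow to the right and rows downward; lengths in m; the calibration is good to about 2 mm. A picture is of the moment at which its call begins: read the wrist's pose just before it. There is no depth.
- sign_off(): hands the job in; it is judged then, once.
The state is a dict: "time_s": time; "qpos": joint angles; "joint_velocities": joint speeds; "effort": joint torques, N m; "tool_pos": TCP position; "tool_rot": TCP orientation; "force": force on the tool from outside, world axes, zero at the start; "wrist_torque": the same for the moment, N m; "grip_width": finger opening in m; "grasp_force": force on a finger pad.
Only numpy, scipy, OpenCV 4.12 (cv2) and the standard library are available. Lean on these libraries where they do the work, as an engineer would, in place of code of your own. Each camera call takes 0.05 s, during which the arm holds its last target. There are 200 camera calls.

## Working session

There is one attempt and no reset: what is moved stays moved. The work goes in short steps, Python scripts to look and compute and a tool call to move; the robot and the scene stay as the last step left them, time stands still between calls to the robot, and variables do not carry over. Pictures are saved under pics/ and viewed, at most 10 in all, crops included, and the job is handed in when it is done.

Besides the shell and the picture viewer there is one more tool, called after "Emit:" by a JSON object that holds its "name" and its "arguments". drive_tool: Moves the arm, as the interface text tells. Its arguments: {"type":"object","properties":{"rows":{"type":"array","items":{"type":"number"}},"grip_force":{"type":"number"}},"required":["rows"]}

```bash
ls; mkdir -p pics
python3 - <<'E'
from cell import *
import cv2,numpy as np
o=get_obs();print(o['tool_pos'],o['tool_rot'],o['time_s'],tcp_to_tips)
for n in ["scene","top"]:
    c=read_camera(n);cv2.imwrite(f'pics/{n}0.png',cv2.resize(c['color'],(800,600),interpolation=cv2.INTER_CUBIC))
    print(n,c['fov_y'],c['cx'],c['cy'],c['k1'],np.round(c['cam_to_world'],3).tolist())
print(np.round(read_camera('wrist')['mount'],4).tolist())
E
```

```text
pics
[0.22702549 0.60885405 0.40367651] [-1.79891543e+02  5.09333387e-03  1.59554858e+02] 0.0 0.1822
scene 54.297725476311676 260.13938050459063 190.7071967984858 -0.04868514576365491 [[-0.393, -0.67, 0.629, 1.421], [0.919, -0.302, 0.253, 0.277], [0.021, 0.678, 0.735, 1.036], [0.0, 0.0, 0.0, 1.0]]
top 46.6515037519517 251.59765160582523 193.92399270944705 -0.08338156628807748 [[0.01, 0.994, -0.108, 0.417], [-1.0, 0.008, -0.021, -0.06], [-0.02, 0.108, 0.994, 1.776], [0.0, 0.0, 0.0, 1.0]]
[[0.0001, 0.9595, 0.2818, 0.078], [1.0, 0.0003, -0.0013, -0.0001], [-0.0014, 0.2818, -0.9595, 0.0205], [0.0, 0.0, 0.0, 1.0]]
```

View pics/scene0.png

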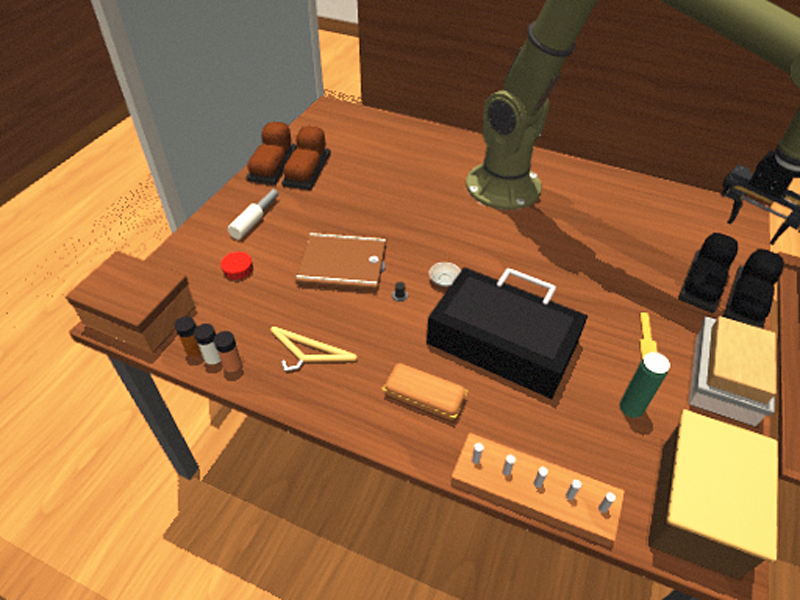

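View pics/top0.png

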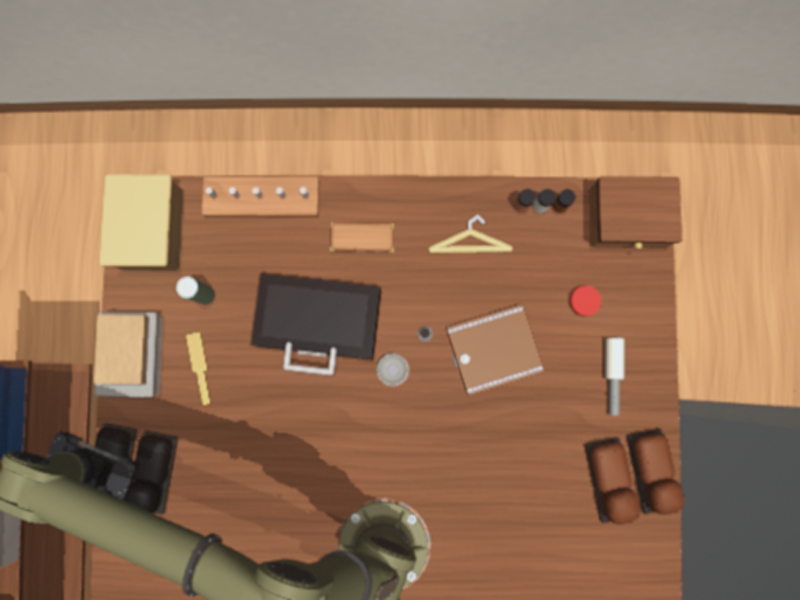

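```bash
cat > h.py <<'E'
from cell import *
import cv2,numpy as np
from scipy.spatial.transform import Rotation as Ro
def tool():
    o=get_obs();T=np.eye(4);T[:3,:3]=Ro.from_euler('xyz',o['tool_rot'],degrees=True).as_matrix();T[:3,3]=o['tool_pos'];return T
def cam(n):
    T=tool();c=read_camera(n)
    c['T']=T@c['mount'] if n=='wrist' else np.array(c['cam_to_world'])
    f=192/np.tan(np.radians(c['fov_y']/2));c['K']=np.array([[f,0,c['cx']],[0,f,c['cy']],[0,0,1.]]);c['D']=np.array([c['k1'],0,0,0.])
    return c
def unproj(c,uv,z):
    p=cv2.undistortPoints(np.array(uv,float).reshape(-1,1,2),c['K'],c['D']).reshape(-1,2)
    d=np.c_[p[:,0],-p[:,1],-np.ones(len(p))]@c['T'][:3,:3].T
    o=c['T'][:3,3];return o+d*((np.atleast_1d(z)-o[2])/d[:,2])[:,None]
def proj(c,P):
    T=c['T'];q=(np.array(P,float).reshape(-1,3)-T[:3,3])@T[:3,:3];q=q*[1,-1,-1]
    return cv2.projectPoints(q,np.zeros(3),np.zeros(3),c['K'],c['D'])[0].reshape(-1,2)
def save(c,name,x0,y0,x1,y1,s):
    cv2.imwrite(f'pics/{name}.png',cv2.resize(c['color'][y0:y1,x0:x1],None,fx=s,fy=s,interpolation=cv2.INTER_CUBIC))
E
python3 - <<'E'
from h import *
c=cam('top');save(c,'topcrop',155,165,355,260,4)
s=1/1.5625
px=lambda l:np.array(l)*s
print(unproj(c,px([(262,273),(381,286),(373,358),(252,345)]),.085))
print('bar',unproj(c,px([(287,370),(334,374)]),.088))
print('leaf pin',unproj(c,px([(465,358)]),.028),unproj(c,px([(448,328),(522,307),(543,368),(470,392)]),.024))
print('stop',unproj(c,px([(425,332)]),.036))
E
```

```text
[[0.6726026  0.30128398 0.085     ]
 [0.64219559 0.00629076 0.085     ]
 [0.46586254 0.02363562 0.085     ]
 [0.49438073 0.32063223 0.085     ]]
bar [[0.43445292 0.23226928 0.088     ]
 [0.42613466 0.11752313 0.088     ]]
leaf pin [[ 0.46956357 -0.20404277  0.028     ]] [[ 0.54480895 -0.16154812  0.024     ]
 [ 0.59948292 -0.34867009  0.024     ]
 [ 0.44606784 -0.40018369  0.024     ]
 [ 0.38494024 -0.21691987  0.024     ]]
stop [[ 0.53343095 -0.10334365  0.036     ]]
```

View pics/topcrop.png

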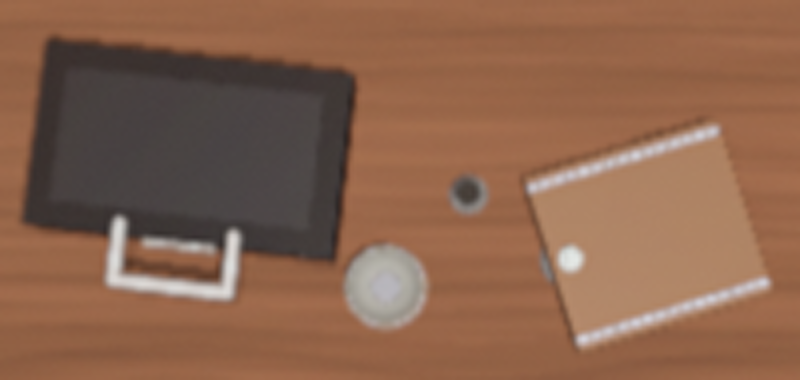

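```bash
cat > fit.py <<'E'
from h import *
from scipy.optimize import least_squares
c=cam('top')
f=lambda l:(np.array(l,float)+.5)/4-.5+[155,165]
def fit(model,uv,x0):
    r=least_squares(lambda p:(proj(c,model(p))-uv).ravel(),x0,loss='soft_l1');return r.x,np.round(r.fun.reshape(-1,2),1).tolist()
def tr(p,L): 
    L=np.array(L,float);a=p[2];R=np.array([[np.cos(a),-np.sin(a)],[np.sin(a),np.cos(a)]]);return np.c_[L[:,:2]@R.T+p[:2],L[:,2]]
bx=[(90,150,91),(90,-150,91),(-90,150,85),(-90,-150,85),(-132,58,88),(-132,-58,88)]
b,r=fit(lambda p:tr(p,np.array(bx)/1e3),f([(50,38),(355,72),(22,222),(335,258),(110,283),(236,297)]),[.57,.16,.1]);print('box',b,r)
lf=[(-20,90,24),(180,90,24),(180,-90,24),(-20,-90,24),(0,0,28)]
l,r=fit(lambda p:tr(p,np.array(lf)/1e3),f([(525,182),(714,122),(770,284),(580,347),(570,259)]),[.47,-.2,-1.3]);print('leaf',l,r)
st=unproj(c,f([(468,191)]),.036);print('stop',st)
print('bar',tr(b,np.array([(-132,0,88)])/1e3),'hinge',tr(b,np.array([(90,0,85)])/1e3))
E
python3 fit.py
```

```text
box [ 0.5684719   0.16494711 -0.10432523] [[-0.7, 0.1], [0.4, 0.2], [0.4, 0.6], [-0.1, 0.7], [0.5, -0.9], [-0.8, -0.9]]
leaf [ 0.46889422 -0.20258984 -1.24742457] [[-0.8, -1.0], [-0.1, -1.7], [0.8, 1.3], [-0.0, 1.5], [0.1, -0.1]]
stop [[ 0.53383001 -0.10187555  0.036     ]]
bar [[0.43718957 0.17869307 0.088     ]] hinge [[0.65798257 0.15557486 0.085     ]]
```

Emit:
{"name": "drive_tool", "arguments": {"rows": [0,0,0,0,0,0.165,-0.3,0,0,0,0,0,0.165,-0.3,0,0,0,0,0,0.165,-0.3,0,0,0,0,0,0.165,-0.3,0,0,0,0,0,0.165,-0.3], "grip_force": 15}}

```text
time_s: 0.88
tool_pos: [0.227, 0.609, 0.4046]
tool_rot: [-180.0, 0.0, 112.0]
force: [-0.3, 0.4, -0.4]
grip_width: 0.0451
grasp_force: 0.0
```

Emit:
{"name": "drive_tool", "arguments": {"rows": [0,0,0,0,0,0.165,-0.3,0,0,0,0,0,0.165,-0.3,0,0,0,0,0,0.165,-0.3,-0.034,0.021,0.006,0,0,0,-0.3,-0.034,0.021,0.006,0,0,0,-0.3]}}

```text
time_s: 1.5
tool_pos: [0.2617, 0.5363, 0.3923]
tool_rot: [180.0, 0.0, 84.0]
force: [1.0, 0.4, 0.1]
grip_width: 0.0306
grasp_force: 0.0
```

Emit:
{"name": "drive_tool", "arguments": {"rows": [-0.034,0.021,0.006,0,0,0,-0.3,-0.034,0.021,0.006,0,0,0,-0.3,-0.034,0.021,0.006,0,0,0,-0.3,-0.034,0.021,0.006,0,0,0,-0.3,-0.034,0.021,0.006,0,0,0,-0.3]}}

```text
time_s: 2.12
tool_pos: [0.3485, 0.3556, 0.3627]
tool_rot: [180.0, -0.0, 83.9]
force: [0.3, -0.0, -0.0]
grip_width: 0.0305
grasp_force: 0.0
```

Emit:
{"name": "drive_tool", "arguments": {"rows": [-0.034,0.021,0.006,0,0,0,-0.3,-0.034,0.021,0.006,0,0,0,-0.3,-0.034,0.021,0.006,0,0,0,-0.3,-0.034,0.021,0.006,0,0,0,-0.3,0,0,0,0,0,0,-0.3]}}

```text
time_s: 2.75
tool_pos: [0.4183, 0.2095, 0.3385]
tool_rot: [-180.0, 0.0, 83.6]
force: [-0.3, 0.1, 0.2]
grip_width: 0.0304
grasp_force: 0.0
```

Emit:
{"name": "drive_tool", "arguments": {"rows": [-0.0145,0.011,0.0,0,0,0,-0.3,-0.0145,0.011,0.0,0,0,0,-0.3,0,0,0,0,0,0,-0.3]}}

```text
time_s: 3.12
tool_pos: [0.4362, 0.1814, 0.3389]
tool_rot: [180.0, -0.0, 83.8]
force: [-0.4, 0.6, 0.3]
grip_width: 0.0307
grasp_force: 0.0
```

Run:
```python
from h import *
c=cam('wrist');print(tool()[:3,3])
b=proj(c,[(.4372,.1787,.088)]);print(b)
cv2.drawMarker(c['color'],tuple(int(v) for v in b[0]),(0,0,255),0,12,1)
save(c,'wbar',0,0,512,384,1.5)
```

```text
[0.43574115 0.18223224 0.33886688]
[[256.6013909  202.19300761]]
```

View pics/wbar.png

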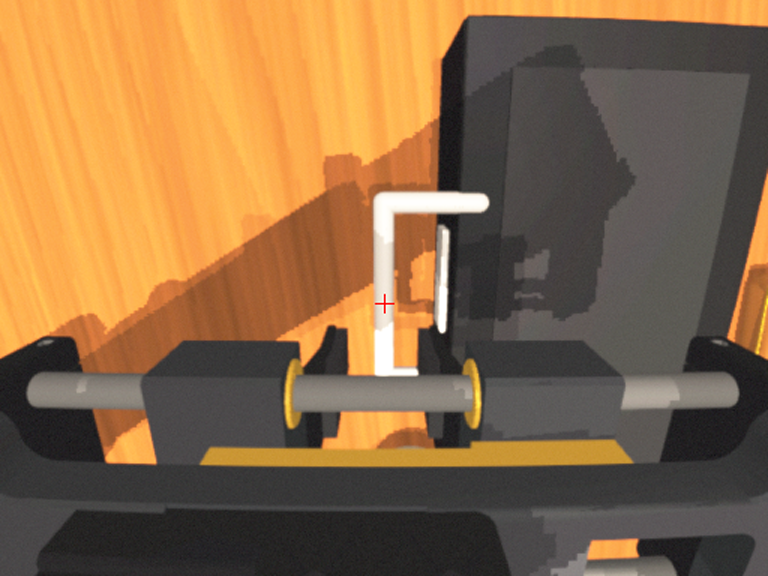

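Emit:
{"name": "drive_tool", "arguments": {"rows": [-0.001,0.0,0.022,0,0,0,-0.3,-0.001,0.0,0.022,0,0,0,-0.3,0,0,0.022,0,0,0,-0.3,0,0,0.021,0,0,0,-0.3,0,0,0,0,0,0,-1]}}

```text
time_s: 3.8
tool_pos: [0.4345, 0.1805, 0.2504]
tool_rot: [-179.8, 0.1, 84.0]
force: [-0.0, 0.0, 0.7]
grip_width: 0.0261
grasp_force: 0.0
```

Emit:
{"name": "drive_tool", "arguments": {"rows": [0,0,0,0,0,0,-1,0,0,0,0,0,0,-1,0,0,0,0,0,0,-1], "grip_force": 15}}

```text
time_s: 4.18
tool_pos: [0.4365, 0.1801, 0.2528]
tool_rot: [179.9, -0.1, 83.9]
force: [2.4, 1.9, 0.4]
grip_width: 0.0115
grasp_force: 15.0
```

Run:
```python
import numpy as np
t=np.linspace(0,1.9,21)
for a,b in zip(t,t[1:]): print(round(b,3),round(.222*(np.cos(a)-np.cos(b)),4),round(-.222*(np.sin(b)-np.sin(a)),4))
```

```text
0.095 0.001 -0.0211
0.19 0.003 -0.0209
0.285 0.005 -0.0205
0.38 0.0069 -0.0199
0.475 0.0087 -0.0192
0.57 0.0105 -0.0183
0.665 0.0122 -0.0172
0.76 0.0138 -0.016
0.855 0.0152 -0.0146
0.95 0.0165 -0.0131
1.045 0.0177 -0.0114
1.14 0.0187 -0.0097
1.235 0.0196 -0.0079
1.33 0.0202 -0.006
1.425 0.0207 -0.004
1.52 0.021 -0.0021
1.615 0.0211 -0.0001
1.71 0.021 0.0019
1.805 0.0207 0.0039
1.9 0.0203 0.0059
```

Bar gripped; swing in two batches.

Emit:
{"name": "drive_tool", "arguments": {"rows": [0,0.001,-0.021,0,0,0,-1,0,0.003,-0.021,0,0,0,-1,0,0.005,-0.0205,0,0,0,-1,0,0.007,-0.02,0,0,0,-1,0,0.0085,-0.019,0,0,0,-1]}}

```text
time_s: 4.8
tool_pos: [0.4627, 0.1769, 0.3549]
tool_rot: [179.5, -0.2, 83.9]
force: [15.4, 2.5, -9.8]
grip_width: 0.0113
grasp_force: 15.0
```

Emit:
{"name": "drive_tool", "arguments": {"rows": [0,0.0105,-0.0185,0,0,0,-1,0,0.012,-0.017,0,0,0,-1,0,0.014,-0.016,0,0,0,-1,0,0.015,-0.0145,0,0,0,-1,0,0.0165,-0.013,0,0,0,-1]}}

```text
time_s: 5.42
tool_pos: [0.5298, 0.1697, 0.4301]
tool_rot: [179.7, 0.0, 83.9]
force: [13.2, 2.5, -20.4]
grip_width: 0.0108
grasp_force: 15.0
```

Emit:
{"name": "drive_tool", "arguments": {"rows": [0,0.0195,-0.009,0,0,0,-1,0,0.0195,-0.009,0,0,0,-1,0,0.0195,-0.008,0,0,0,-1,0,0.02,-0.006,0,0,0,-1,0,0.0205,-0.004,0,0,0,-1]}}

```text
time_s: 6.05
tool_pos: [0.6263, 0.1594, 0.4689]
tool_rot: [-179.9, -0.0, 83.9]
force: [-0.7, 0.2, -0.7]
grip_width: 0.0112
grasp_force: 15.0
```

Emit:
{"name": "drive_tool", "arguments": {"rows": [0,0.021,-0.002,0,0,0,-1,0,0.021,0.0,0,0,0,-1,0,0.021,0.002,0,0,0,-1,0,0.0205,0.004,0,0,0,-1,0,0.016,0.004,0,0,0,-1]}}

```text
time_s: 6.68
tool_pos: [0.7255, 0.1488, 0.4599]
tool_rot: [-179.9, 0.0, 83.9]
force: [-0.7, -0.3, 0.2]
grip_width: 0.0113
grasp_force: 15.0
```

Emit:
{"name": "drive_tool", "arguments": {"rows": [0,0,0,0,0,0,-1,0,0,0,0,0,0,-1]}}

```text
time_s: 6.92
tool_pos: [0.7247, 0.1488, 0.46]
tool_rot: [-179.9, 0.0, 83.9]
force: [0.3, 0.4, -1.7]
grip_width: 0.0113
grasp_force: 15.0
```

Emit:
{"name": "drive_tool", "arguments": {"rows": [0,0,0,0,0,0,-0.3,0,0,0,0,0,0,0.2,0,0,0,0,0,0,0.2,0,0,0,0,0,0,0.2,0,0,-0.03,0,0,0,0.2]}}

```text
time_s: 7.55
tool_pos: [0.7248, 0.1491, 0.4877]
tool_rot: [-179.7, 0.1, 83.9]
force: [-0.1, 0.8, -0.9]
grip_width: 0.0493
grasp_force: 0.0
```

Emit:
{"name": "drive_tool", "arguments": {"rows": [0,0,-0.04,0,0,0,0.2,0,-0.05,0,0,0,0,0.2,0,-0.06,0,0,0,0,0.2,0,-0.06,0,0,0,0,0.2,0,-0.05,0,0,0,0,0.2]}}

```text
time_s: 8.18
tool_pos: [0.5042, 0.1722, 0.5304]
tool_rot: [-180.0, -0.1, 84.0]
force: [0.4, 0.0, 0.8]
grip_width: 0.0526
grasp_force: 0.0
```

Run:
```python
from h import *
c=cam('scene');save(c,'open',180,100,512,349,2.4)
print(tool()[:3,3])
c=cam('wrist');save(c,'wopen',0,0,512,384,1.5)
```

```text
[0.49963904 0.17292046 0.53068833]
```

View pics/open.png

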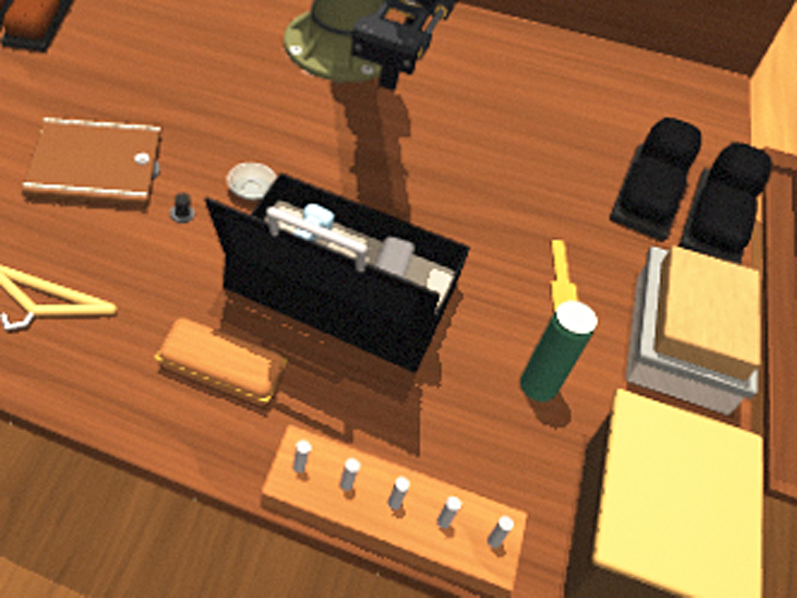

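Emit:
{"name": "drive_tool", "arguments": {"rows": [-0.0465,-0.0043,0.0165,0,0,0,-1,-0.0465,-0.0043,0.0165,0,0,0,-1,-0.0465,-0.0043,0.0165,0,0,0,-1,-0.0465,-0.0043,0.0165,0,0,0,-1,-0.0465,-0.0043,0.0165,0,0,0,-1]}}

```text
time_s: 8.9
tool_pos: [0.4603, -0.059, 0.4476]
tool_rot: [179.9, -0.0, 83.9]
force: [0.9, -0.5, -0.1]
grip_width: 0.0103
grasp_force: 0.0
```

Emit:
{"name": "drive_tool", "arguments": {"rows": [-0.0465,-0.0043,0.0165,0,0,0,-1,-0.0465,-0.0043,0.0165,0,0,0,-1,-0.0465,-0.0043,0.0165,0,0,0,-1,-0.0465,-0.0043,0.0165,0,0,0,-1,-0.0465,-0.0043,0.0165,0,0,0,-1]}}

```text
time_s: 9.52
tool_pos: [0.4139, -0.2879, 0.3655]
tool_rot: [179.9, -0.0, 83.9]
force: [1.3, 0.2, -1.5]
grip_width: 0.0004
grasp_force: 0.0
```

Emit:
{"name": "drive_tool", "arguments": {"rows": [-0.0465,-0.0043,0.0165,0,0,0,-1,-0.0465,-0.0043,0.0165,0,0,0,-1,0,0,0,0,0,-0.143,-1,0,0,0,0,0,-0.143,-1,0,0,0,0,0,-0.143,-1]}}

```text
time_s: 10.15
tool_pos: [0.396, -0.3783, 0.3323]
tool_rot: [-179.9, 0.1, 108.7]
force: [-0.3, 0.4, -0.1]
grip_width: 0.0002
grasp_force: 0.0
```

Emit:
{"name": "drive_tool", "arguments": {"rows": [0,0,0,0,0,0,-1]}}

```text
time_s: 10.28
tool_pos: [0.396, -0.378, 0.3325]
tool_rot: [180.0, 0.0, 108.4]
force: [-0.8, -0.4, -0.3]
grip_width: 0.0003
grasp_force: 0.0
```

Emit:
{"name": "drive_tool", "arguments": {"rows": [0,0,0.035,0,0,0,-1,0,0,0.035,0,0,0,-1,0,0,0.035,0,0,0,-1,0,0,0.035,0,0,0,-1,0,0,0,0,0,0,-1]}}

```text
time_s: 10.9
tool_pos: [0.3952, -0.3767, 0.1903]
tool_rot: [-179.8, -0.2, 108.4]
force: [-0.0, -0.1, 0.5]
grip_width: 0.0006
grasp_force: 0.0
```

Emit:
{"name": "drive_tool", "arguments": {"rows": [0,0.01,0,0,0,0,-1,0,0.01,0,0,0,0,-1,-0.0079,0.0118,0,0,0,-0.08,-1,-0.0079,0.0118,0,0,0,-0.08,-1,-0.0079,0.0118,0,0,0,-0.08,-1]}}

```text
time_s: 11.52
tool_pos: [0.4583, -0.3788, 0.1935]
tool_rot: [179.9, 0.1, 122.4]
force: [-1.4, 0.7, 0.0]
grip_width: 0.0009
grasp_force: 0.4
```

Emit:
{"name": "drive_tool", "arguments": {"rows": [-0.0079,0.0118,0,0,0,-0.08,-1,-0.0079,0.0118,0,0,0,-0.08,-1,-0.0079,0.0118,0,0,0,-0.08,-1,-0.0079,0.0118,0,0,0,-0.08,-1,-0.0079,0.0118,0,0,0,-0.08,-1]}}

```text
time_s: 12.15
tool_pos: [0.5281, -0.3693, 0.1935]
tool_rot: [-180.0, 0.1, 145.4]
force: [-0.8, -0.3, -0.0]
grip_width: 0.0008
grasp_force: 0.4
```

Emit:
{"name": "drive_tool", "arguments": {"rows": [-0.0079,0.0118,0,0,0,-0.08,-1,-0.0079,0.0118,0,0,0,-0.08,-1,-0.0079,0.0118,0,0,0,-0.08,-1,-0.0079,0.0118,0,0,0,-0.08,-1,-0.0079,0.0118,0,0,0,-0.08,-1]}}

```text
time_s: 12.78
tool_pos: [0.5888, -0.3334, 0.1937]
tool_rot: [-179.9, 0.1, 168.3]
force: [-1.8, -1.2, -0.9]
grip_width: 0.0008
grasp_force: 0.4
```

Emit:
{"name": "drive_tool", "arguments": {"rows": [-0.0026,0.0036,0,0,0,-0.025,-1,-0.0026,0.0036,0,0,0,-0.025,-1,-0.0026,0.0036,0,0,0,-0.025,-1,-0.0026,0.0036,0,0,0,-0.025,-1,0,0,0,0,0,0,-1]}}

```text
time_s: 13.4
tool_pos: [0.6004, -0.3207, 0.1922]
tool_rot: [180.0, 0.0, 173.9]
force: [0.3, 1.9, -0.1]
grip_width: 0.0001
grasp_force: 0.0
```

Run:
```python
from h import *
c=cam('top');save(c,'topleaf',155,165,355,260,4)
```

```text
(no output)
```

View pics/topleaf.png

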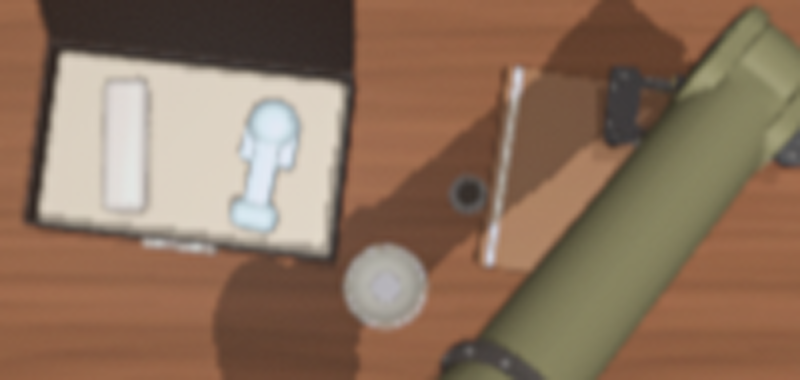

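Emit:
{"name": "drive_tool", "arguments": {"rows": [-0.0026,0.0036,0,0,0,-0.025,-1,-0.0026,0.0036,0,0,0,-0.025,-1,-0.0026,0.0036,0,0,0,-0.025,-1,-0.0013,0.0018,0,0,0,-0.0125,-1,0,0,0,0,0,0,-1]}}

```text
time_s: 14.08
tool_pos: [0.6105, -0.3089, 0.1922]
tool_rot: [180.0, 0.0, 178.9]
force: [0.6, 0.6, -1.1]
grip_width: 0.0005
grasp_force: 0.0
```

Emit:
{"name": "drive_tool", "arguments": {"rows": [0,0.0018,0,0,0,0,-1,0,0.0018,0,0,0,0,-1,0,0,0,0,0,0,-1]}}

```text
time_s: 14.45
tool_pos: [0.6105, -0.3058, 0.1925]
tool_rot: [-180.0, 0.0, 178.8]
force: [0.9, -1.5, 0.6]
grip_width: 0.0005
grasp_force: 0.5
```

Emit:
{"name": "drive_tool", "arguments": {"rows": [0,0.0018,0,0,0,0,-1,0,0.0018,0,0,0,0,-1,0,0,0,0,0,0,-1]}}

```text
time_s: 14.82
tool_pos: [0.6101, -0.3044, 0.1926]
tool_rot: [-179.7, 0.1, 178.7]
force: [2.8, -6.2, -2.2]
grip_width: 0.0002
grasp_force: 3.2
```

Emit:
{"name": "drive_tool", "arguments": {"rows": [0,0.0018,0,0,0,0,-1,0,0,0,0,0,0,-1]}}

```text
time_s: 15.08
tool_pos: [0.61, -0.3039, 0.1927]
tool_rot: [-179.6, 0.2, 178.7]
force: [2.9, -7.9, -4.2]
grip_width: 0.0002
grasp_force: 4.5
```

Emit:
{"name": "drive_tool", "arguments": {"rows": [0,0.0018,0,0,0,0,-1,0,0,0,0,0,0,-1]}}

```text
time_s: 15.32
tool_pos: [0.6098, -0.3034, 0.1927]
tool_rot: [-179.4, 0.2, 178.6]
force: [3.4, -12.8, -6.1]
grip_width: 0.0003
grasp_force: 5.9
```

Emit:
{"name": "drive_tool", "arguments": {"rows": [0,-0.015,0,0,0,0,-1,0,-0.015,-0.01,0,0,0,-1,0,0,-0.06,0,0,0,0.2,0,0,-0.06,0,0,0,0.6,0,0,-0.06,0,0,0,0.6]}}

```text
time_s: 15.95
tool_pos: [0.6093, -0.3288, 0.3849]
tool_rot: [180.0, 0.0, 178.8]
force: [0.6, 0.2, 0.6]
grip_width: 0.0224
grasp_force: 0.0
```

Run:
```python
from h import *
c=cam('top');f=lambda l:(np.array(l,float)+.5)/4-.5+[155,165]
b=unproj(c,f([(127.5,79),(124,211),(126,145)]),.076);print('brush',b)
t=unproj(c,f([(273,100),(254,231),(267,145),(259,195)]),[.06,.06,.07,.07]);print('tree',t)
for p in (b,t): d=p[0]-p[1];print(np.degrees(np.arctan2(d[1],d[0])),np.hypot(*d[:2]))
d=t[2]-t[3];print(np.degrees(np.arctan2(d[1],d[0])));print(tool()[:3,3],get_obs()['tool_rot'])
```

```text
brush [[0.636639   0.22853551 0.076     ]
 [0.50895298 0.22866106 0.076     ]
 [0.57255256 0.2283269  0.076     ]]
tree [[0.61912725 0.08850502 0.06      ]
 [0.49175969 0.1047504  0.06      ]
 [0.57425054 0.09269379 0.07      ]
 [0.52594305 0.09957782 0.07      ]]
-0.05633867308937062 0.12768608205031207
-7.268667793412162 0.12839940053458623
-8.110293018579508
[ 0.61043612 -0.33021416  0.39488102] [-179.734243      0.72355899  178.83485666]
```

Emit:
{"name": "drive_tool", "arguments": {"rows": [0.0074,0.0427,0,0,0,0,0.6,0.0074,0.0427,0,0,0,0,0.6,0.0074,0.0427,0,0,0,0,0.6,0.0074,0.0427,0,0,0,0,0.6,0.0074,0.0427,0,0,0,0,0.6]}}

```text
time_s: 16.62
tool_pos: [0.5766, -0.1133, 0.3828]
tool_rot: [180.0, 0.0, 178.8]
force: [0.4, 0.1, 0.0]
grip_width: 0.0681
grasp_force: 0.0
```

Emit:
{"name": "drive_tool", "arguments": {"rows": [0.0074,0.0427,0,0,0,0,0.6,0.0074,0.0427,0,0,0,0,0.6,0.0074,0.0427,0,0,0,0,0.6,0.0074,0.0427,0,0,0,0,0.6,0.0074,0.0427,0,0,0,0,0.6]}}

```text
time_s: 17.25
tool_pos: [0.544, 0.1007, 0.383]
tool_rot: [180.0, 0.0, 178.8]
force: [0.8, 0.5, -0.5]
grip_width: 0.0697
grasp_force: 0.0
```

Emit:
{"name": "drive_tool", "arguments": {"rows": [0,0,0,0,0,0.11,0.6,0,0,0,0,0,0,0.6]}}

```text
time_s: 17.5
tool_pos: [0.5444, 0.0998, 0.3827]
tool_rot: [180.0, -0.0, 172.6]
force: [-0.3, -1.0, -0.2]
grip_width: 0.0696
grasp_force: 0.0
```

Run:
```python
from h import *
np.set_printoptions(suppress=True,precision=4)
c=cam('wrist');print(c['T'].tolist())
np.save('wT.npy',c['T'])
save(c,'wbox',0,0,512,384,1.5)
print(proj(c,[(.5555,.0965,.07),(.5365,.099,.07),(.5727,.2283,.076)])*1.5)
c=cam('top');save(c,'top3',155,165,355,260,4)
```

```text
[[0.1281693050028486, -0.9514227600550704, -0.279941709833094, 0.46704356686174814], [0.9917511425594611, 0.12338885392314917, 0.034711121553933987, 0.1098263340311122], [0.001516735668141334, -0.28208141090245764, 0.9593892729941214, 0.36222451244225673], [0.0, 0.0, 0.0, 1.0]]
[[379.076  287.6071]
 [379.0804 263.1708]
 [554.8682 290.0234]]
```

View pics/wbox.png

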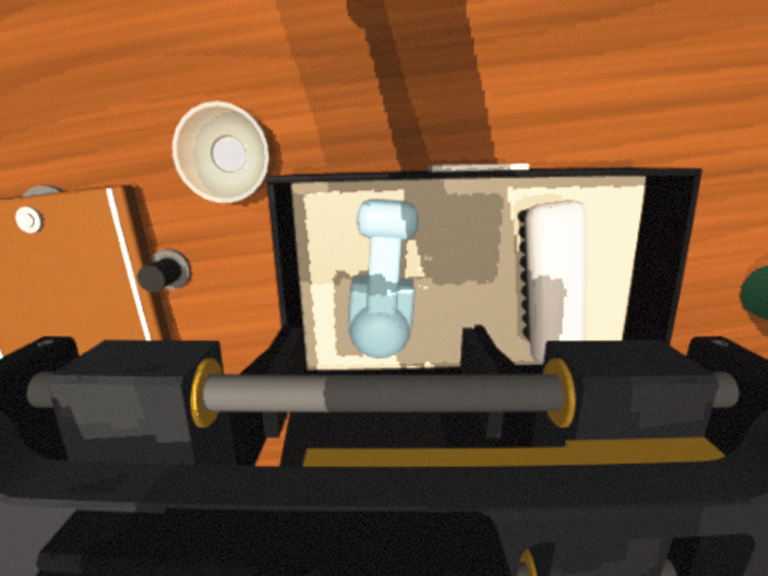

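View pics/top3.png

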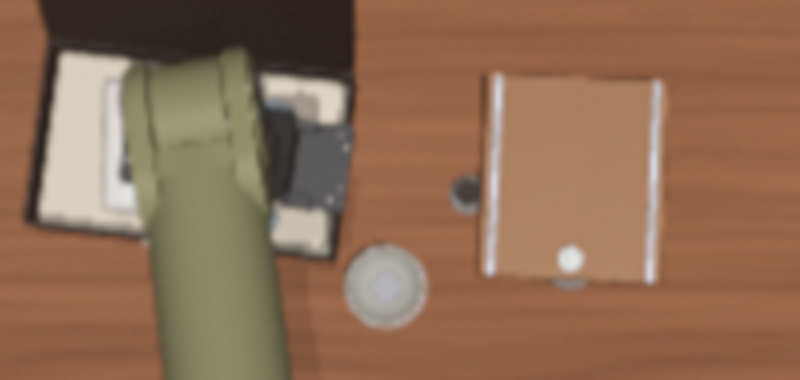

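Run:
```python
from h import *
np.set_printoptions(suppress=True,precision=4)
c=cam('wrist');c['T']=np.load('wT.npy')
q=lambda l:(np.array(l,float)+.5)/1.5-.5
t=unproj(c,q([(385.5,256),(386.5,238),(383.5,280),(387.5,202),(380,357)]),[.07,.07,.07,.06,.055]);print('tree',t)
print('brush',unproj(c,q([(557,290),(556,203)]),.074))
c=cam('top');f=lambda l:(np.array(l,float)+.5)/4-.5+[155,165]
l=unproj(c,f([(498,74),(489,273),(657,82),(650,281),(570,259)]),[.024]*4+[.028]);print(l)
for i in (0,2): d=l[i]-l[i+1];print(np.degrees(np.arctan2(d[1],d[0])),np.hypot(*d[:2]))
print(l[:4].mean(0))
```

```text
tree [[0.5315 0.1043 0.07  ]
 [0.5181 0.1067 0.07  ]
 [0.5497 0.1005 0.07  ]
 [0.4931 0.1108 0.06  ]
 [0.6208 0.0884 0.055 ]]
brush [[0.5734 0.2306 0.074 ]
 [0.5076 0.2304 0.074 ]]
[[ 0.651  -0.1313  0.024 ]
 [ 0.4543 -0.1232  0.024 ]
 [ 0.6442 -0.2888  0.024 ]
 [ 0.4478 -0.2809  0.024 ]
 [ 0.4686 -0.2022  0.028 ]]
-2.356848215946248 0.19686977376311035
-2.30819793771202 0.19663125277015098
[ 0.5493 -0.206   0.024 ]
```

Emit:
{"name": "drive_tool", "arguments": {"rows": [0.0055,0.0005,0.033,0,0,0.018,0.6,0,0,0.04,0,0,0,0.6,0,0,0.04,0,0,0,0.6,0,0,0.03,0,0,0,0.6,0,0,0.0195,0,0,0,0.6]}}

```text
time_s: 18.32
tool_pos: [0.5387, 0.1002, 0.2182]
tool_rot: [-179.9, -0.1, 171.5]
force: [0.0, 0.8, 0.0]
grip_width: 0.0696
grasp_force: 0.0
```

Emit:
{"name": "drive_tool", "arguments": {"rows": [0,0,0,0,0,0,0.2,0,0,0,0,0,0,-1,0,0,0,0,0,0,-1,0,0,0,0,0,0,-1,0,0,0,0,0,0,-1], "grip_force": 20}}

```text
time_s: 18.95
tool_pos: [0.5392, 0.1011, 0.2202]
tool_rot: [180.0, 0.0, 171.5]
force: [0.1, 0.6, 0.5]
grip_width: 0.0274
grasp_force: 0.0
```

Emit:
{"name": "drive_tool", "arguments": {"rows": [0,0,0,0,0,0,-1]}}

```text
time_s: 19.08
tool_pos: [0.5392, 0.1012, 0.2201]
tool_rot: [180.0, 0.0, 171.5]
force: [0.0, 0.2, 2.0]
grip_width: 0.0241
grasp_force: 19.6
```

Emit:
{"name": "drive_tool", "arguments": {"rows": [0,0,-0.02,0,0,0,-1,0,0,-0.04,0,0,0,-1,0,0,-0.05,0,0,0,-1,0,0,-0.03,0,0,0,-1,0,0,0,0,0,-0.108,-1]}}

```text
time_s: 19.7
tool_pos: [0.5398, 0.101, 0.3627]
tool_rot: [179.9, 0.3, 177.8]
force: [0.2, 0.3, -1.8]
grip_width: 0.0243
grasp_force: 19.6
```

Emit:
{"name": "drive_tool", "arguments": {"rows": [-0.0022,-0.025,0,0,0,0,-1,-0.0022,-0.039,0,0,0,0,-1,-0.0022,-0.045,0,0,0,0,-1,-0.0022,-0.045,0,0,0,0,-1,-0.0022,-0.045,0,0,0,0,-1]}}

```text
time_s: 20.32
tool_pos: [0.5416, -0.0996, 0.3594]
tool_rot: [180.0, -0.0, 177.7]
force: [0.3, -0.1, -1.1]
grip_width: 0.024
grasp_force: 19.6
```

Emit:
{"name": "drive_tool", "arguments": {"rows": [-0.0022,-0.045,0,0,0,0,-1,-0.0022,-0.045,0,0,0,0,-1,-0.0022,-0.037,0,0,0,0,-1,-0.0022,-0.025,0,0,0,0,-1,0,0,0,0,0,0,-1]}}

```text
time_s: 20.95
tool_pos: [0.5438, -0.2529, 0.3593]
tool_rot: [-179.9, -0.1, 177.4]
force: [0.1, -0.3, -1.7]
grip_width: 0.0243
grasp_force: 19.6
```

Emit:
{"name": "drive_tool", "arguments": {"rows": [-0.001,0.002,0.03,0,0,0,-1,0,0,0.045,0,0,0,-1,0,0,0.04,0,0,0,-1,0,0,0.022,0,0,0,-1,0,0,0.003,0,0,0,-1]}}

```text
time_s: 21.58
tool_pos: [0.5453, -0.2466, 0.2177]
tool_rot: [179.9, -0.2, 177.8]
force: [-0.7, 0.4, -0.8]
grip_width: 0.0241
grasp_force: 19.6
```

Emit:
{"name": "drive_tool", "arguments": {"rows": [0,0,0,0,0,0,-1,0,0,0.001,0,0,0,-1,0,0,0.001,0,0,0,-1,0,0,0,0,0,0,-1]}}

```text
time_s: 22.08
tool_pos: [0.5459, -0.2486, 0.2182]
tool_rot: [180.0, 0.0, 177.7]
force: [-0.6, -0.2, -2.2]
grip_width: 0.0242
grasp_force: 19.6
```

Emit:
{"name": "drive_tool", "arguments": {"rows": [0,0,0.001,0,0,0,-1,0,0,0,0,0,0,-1]}}

```text
time_s: 22.32
tool_pos: [0.5458, -0.2485, 0.2167]
tool_rot: [180.0, -0.0, 177.7]
force: [0.9, -0.5, -1.9]
grip_width: 0.0239
grasp_force: 19.6
```

Emit:
{"name": "drive_tool", "arguments": {"rows": [0,0,0.001,0,0,0,-1,0,0,0,0,0,0,-1]}}

```text
time_s: 22.58
tool_pos: [0.5457, -0.2485, 0.2156]
tool_rot: [180.0, -0.0, 177.7]
force: [0.5, 0.4, -1.2]
grip_width: 0.0246
grasp_force: 19.6
```

Emit:
{"name": "drive_tool", "arguments": {"rows": [0,0,0.001,0,0,0,-1,0,0,0,0,0,0,-1]}}

```text
time_s: 22.82
tool_pos: [0.5458, -0.2485, 0.2146]
tool_rot: [180.0, -0.0, 177.7]
force: [0.9, 0.2, -1.9]
grip_width: 0.0242
grasp_force: 19.6
```

Emit:
{"name": "drive_tool", "arguments": {"rows": [0,0,0.001,0,0,0,-1,0,0,0,0,0,0,-1]}}

```text
time_s: 23.08
tool_pos: [0.5459, -0.2486, 0.2141]
tool_rot: [180.0, 0.0, 177.7]
force: [-0.3, 0.0, 2.8]
grip_width: 0.024
grasp_force: 19.6
```

Emit:
{"name": "drive_tool", "arguments": {"rows": [0,0,0,0,0,0,0.2,0,0,0,0,0,0,0.2,0,0,0,0,0,0,0.2,0,0,-0.02,0,0,0,0.2,0,0,-0.04,0,0,0,0.2]}}

```text
time_s: 23.7
tool_pos: [0.5453, -0.2482, 0.274]
tool_rot: [180.0, -0.2, 177.7]
force: [0.8, 0.1, 0.2]
grip_width: 0.0519
grasp_force: 0.0
```

Emit:
{"name": "drive_tool", "arguments": {"rows": [0,0,-0.045,0,0,0,0.2,0,0,-0.045,0,0,-0.04,0.5,-0.0027,0.03,0,0,0,0,0.8,-0.0027,0.048,0,0,0,0,0.8,-0.0027,0.05,0,0,0,0,0.8]}}

```text
time_s: 24.32
tool_pos: [0.5538, -0.12, 0.3656]
tool_rot: [-180.0, 0.1, 179.9]
force: [0.6, 0.5, 0.2]
grip_width: 0.077
grasp_force: 0.0
```

Emit:
{"name": "drive_tool", "arguments": {"rows": [-0.0027,0.05,0,0,0,0,0.8,-0.0027,0.05,0,0,0,0,0.8,-0.0027,0.05,0,0,0,0,0.8,-0.0027,0.05,0,0,0,0,0.8,-0.0027,0.05,0,0,0,0,0.8]}}

```text
time_s: 24.95
tool_pos: [0.5675, 0.1307, 0.3656]
tool_rot: [180.0, 0.1, 179.9]
force: [0.1, -0.9, 0.3]
grip_width: 0.0782
grasp_force: 0.0
```

Emit:
{"name": "drive_tool", "arguments": {"rows": [-0.0027,0.05,0,0,0,0,0.8,-0.0027,0.04,0,0,0,0,0.8,0,0.01,0,0,0,0,0.8,0,0,0,0,0,0,0.8]}}

```text
time_s: 25.45
tool_pos: [0.573, 0.2293, 0.3645]
tool_rot: [-180.0, 0.0, -180.0]
force: [0.8, 0.1, 0.4]
grip_width: 0.0783
grasp_force: 0.0
```

Run:
```python
from h import *
c=cam('wrist');im=c['color']
p=proj(c,[(.573,.2295,.076)]);print(p,tool()[:3,3])
cv2.drawMarker(im,tuple(int(v) for v in p[0]),(0,0,255),0,12,1)
t=cam('top')['color'][165:260,235:355]
im=im[:300];t=cv2.resize(t,None,fx=300/95,fy=300/95,interpolation=2)
a=np.hstack([im,t]);print(a.shape);s=800/a.shape[1];cv2.imwrite('pics/chk.png',cv2.resize(a,None,fx=s,fy=s))
```

```text
[[254.61624476 187.7675979 ]] [0.57323004 0.22791008 0.36449888]
(300, 891, 3)
```

View pics/chk.png

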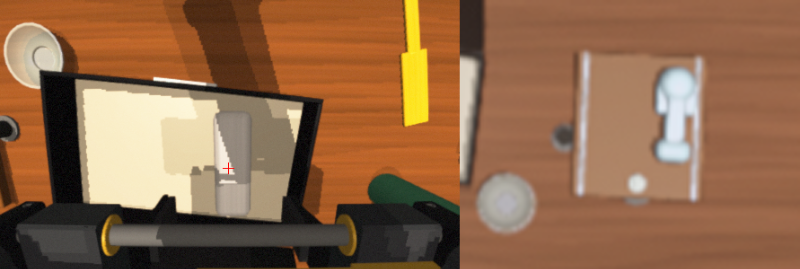

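Emit:
{"name": "drive_tool", "arguments": {"rows": [0,0.0015,0.03,0,0,0,0.8,0,0,0.04,0,0,0,0.8,0,0,0.04,0,0,0,0.8,0,0,0.0255,0,0,0,0.8,0,0,0,0,0,0,0.8]}}

```text
time_s: 26.18
tool_pos: [0.5724, 0.2286, 0.2266]
tool_rot: [-179.8, -0.2, 179.8]
force: [0.7, 0.4, -0.6]
grip_width: 0.0786
grasp_force: 0.0
```

Emit:
{"name": "drive_tool", "arguments": {"rows": [0,0,0,0,0,0,0.2,0,0,0,0,0,0,0,0,0,0,0,0,0,-1,0,0,0,0,0,0,-1,0,0,0,0,0,0,-1], "grip_force": 25}}

```text
time_s: 26.8
tool_pos: [0.5731, 0.2315, 0.2289]
tool_rot: [179.9, 0.1, -180.0]
force: [-0.1, 1.5, 2.8]
grip_width: 0.0436
grasp_force: 25.0
```

Emit:
{"name": "drive_tool", "arguments": {"rows": [0,0,-0.02,0,0,0,-1,0,0,-0.04,0,0,0,-1,0,0,-0.05,0,0,0,-1,0,0,-0.03,0,0,0,-1,0,0,0,0,0,0.04,-1]}}

```text
time_s: 27.42
tool_pos: [0.5738, 0.2306, 0.3729]
tool_rot: [179.8, 0.3, 177.6]
force: [0.0, 0.5, -2.8]
grip_width: 0.0441
grasp_force: 25.0
```

Emit:
{"name": "drive_tool", "arguments": {"rows": [-0.0008,-0.025,0,0,0,0,-1,-0.0008,-0.04,0,0,0,0,-1,-0.0008,-0.045,0,0,0,0,-1,-0.0008,-0.045,0,0,0,0,-1,-0.0008,-0.045,0,0,0,0,-1]}}

```text
time_s: 28.05
tool_pos: [0.568, 0.0275, 0.3683]
tool_rot: [-180.0, -0.0, 177.6]
force: [0.4, 0.2, -1.1]
grip_width: 0.0436
grasp_force: 25.0
```

Emit:
{"name": "drive_tool", "arguments": {"rows": [-0.0008,-0.045,0,0,0,0,-1,-0.0008,-0.045,0,0,0,0,-1,-0.0008,-0.045,0,0,0,0,-1,-0.0008,-0.038,0,0,0,0,-1,-0.0008,-0.02,0,0,0,0,-1]}}

```text
time_s: 28.68
tool_pos: [0.5631, -0.1666, 0.3685]
tool_rot: [-179.9, -0.1, 177.4]
force: [0.1, 0.3, -1.3]
grip_width: 0.0434
grasp_force: 25.0
```

Emit:
{"name": "drive_tool", "arguments": {"rows": [0,0,0,0,0,0,-1,0,0,0,0,0,0,-1]}}

```text
time_s: 28.92
tool_pos: [0.5648, -0.1615, 0.3681]
tool_rot: [179.9, -0.0, 177.7]
force: [-0.3, 0.2, -1.8]
grip_width: 0.0438
grasp_force: 25.0
```

Down to .2255 then 1 mm steps (.368 → .2255 = .1425).

Emit:
{"name": "drive_tool", "arguments": {"rows": [0,0,0.03,0,0,0,-1,0,0,0.045,0,0,0,-1,0,0,0.04,0,0,0,-1,0,0,0.022,0,0,0,-1,0,0,0.0045,0,0,0,-1]}}

```text
time_s: 29.55
tool_pos: [0.5646, -0.1601, 0.225]
tool_rot: [179.9, -0.2, 177.8]
force: [0.4, 0.8, -1.3]
grip_width: 0.0437
grasp_force: 25.0
```

Emit:
{"name": "drive_tool", "arguments": {"rows": [0,0,0.001,0,0,0,-1,0,0,0,0,0,0,-1]}}

```text
time_s: 29.8
tool_pos: [0.5657, -0.1619, 0.227]
tool_rot: [180.0, 0.1, 177.7]
force: [0.3, 1.2, -1.8]
grip_width: 0.0439
grasp_force: 25.0
```

Emit:
{"name": "drive_tool", "arguments": {"rows": [0,0,0.001,0,0,0,-1,0,0,0,0,0,0,-1]}}

```text
time_s: 30.05
tool_pos: [0.5653, -0.162, 0.2252]
tool_rot: [180.0, 0.0, 177.7]
force: [0.8, 0.2, -2.1]
grip_width: 0.0437
grasp_force: 25.0
```

Emit:
{"name": "drive_tool", "arguments": {"rows": [0,0,0.001,0,0,0,-1,0,0,0,0,0,0,-1]}}

```text
time_s: 30.3
tool_pos: [0.5651, -0.162, 0.2237]
tool_rot: [180.0, -0.0, 177.7]
force: [0.4, 0.7, -2.4]
grip_width: 0.044
grasp_force: 25.0
```

Emit:
{"name": "drive_tool", "arguments": {"rows": [0,0,0.0005,0,0,0,-1,0,0,0,0,0,0,-1]}}

```text
time_s: 30.55
tool_pos: [0.5651, -0.162, 0.2232]
tool_rot: [180.0, -0.0, 177.7]
force: [-0.6, -0.4, -1.8]
grip_width: 0.0437
grasp_force: 25.0
```

Emit:
{"name": "drive_tool", "arguments": {"rows": [0,0,0.0007,0,0,0,-1,0,0,0,0,0,0,-1]}}

```text
time_s: 30.8
tool_pos: [0.5651, -0.1621, 0.2229]
tool_rot: [180.0, 0.0, 177.7]
force: [-1.8, -0.9, 2.5]
grip_width: 0.0435
grasp_force: 25.0
```

Contact. Release gently, rise, and move away for a check.

Emit:
{"name": "drive_tool", "arguments": {"rows": [0,0,0,0,0,0,0.3,0,0,0,0,0,0,0.3,0,0,0,0,0,0,0.3,0,0,-0.02,0,0,0,0.3,0,0,-0.04,0,0,0,0.3]}}

```text
time_s: 31.42
tool_pos: [0.5646, -0.1618, 0.2829]
tool_rot: [-180.0, -0.2, 177.7]
force: [-0.6, -0.5, 0.4]
grip_width: 0.0565
grasp_force: 0.0
```

Emit:
{"name": "drive_tool", "arguments": {"rows": [0,0,-0.05,0,0,0,0.3,0,0,-0.05,0,0,0,0.3,0.01,0.05,-0.02,0,0,0,0.3,0.01,0.06,0,0,0,0,0.3,0.01,0.06,0,0,0,0,0.3]}}

```text
time_s: 32.05
tool_pos: [0.5415, 0.0101, 0.4048]
tool_rot: [179.9, 0.2, 177.6]
force: [1.3, 0.6, 0.2]
grip_width: 0.0563
grasp_force: 0.0
```

Emit:
{"name": "drive_tool", "arguments": {"rows": [0,0.06,0,0,0,0,0.3,0,0.05,0,0,0,0,0.3,0,0,0,0,0,0,0.3,0,0,0,0,0,0,0.3]}}

```text
time_s: 32.55
tool_pos: [0.5465, 0.1181, 0.4036]
tool_rot: [-180.0, 0.1, 177.7]
force: [0.2, -0.7, -0.0]
grip_width: 0.0565
grasp_force: 0.0
```

Run:
```python
from h import *
a=cv2.resize(cam('scene')['color'][110:300,150:420],(400,281),interpolation=2)
b=cv2.resize(cam('top')['color'][130:265,150:400],(600,324),interpolation=2)
o=np.zeros((600,600,3),np.uint8);o[:276,:400]=a[:276];o[276:]=b
cv2.imwrite('pics/fin.png',o)
```

```text
(no output)
```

View pics/fin.png

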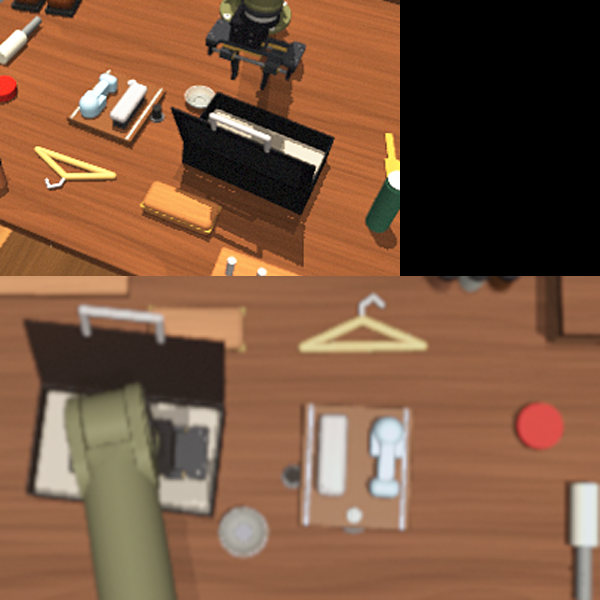

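```bash
python3 -c "from cell import *;print(sign_off())"
```

```text
the job is handed in; nothing more can be done
None
```

The job is handed in after about 33 s of the 72 s allowed: the lid stands open, the leaf is against its rubber stop, and the shoe tree and brush lie upright side by side on it. In the last pictures, the things I could see on the shelf had not moved.

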